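# Hang the round draining basket on its hook

## Robot

A 6-joint arm with a two-finger parallel gripper is mounted at the origin on a cart in front of the work surface, level with it; the furniture and walls round the work are solid. World frame = base frame: x ahead of the robot, y to its left, z up, the work surface at z = 0. Lengths are in m, angles in rad, forces in N, time in s.
With the tool pointing down it reaches from about 0.225 to 0.875 m from the base axis. Payload 3.4 kg.
Tool frame: the origin (TCP) lies at the very end of the fingers, on their centre line; the grasp point (between the pads) lies 19 mm behind it; z points along the fingers, y is the line along which they close (so a half turn about z gives the same grasp; the last joint's range is limited). The gripper opens to 85 mm and grips with 20 to 120 N. Pads are 22 mm wide; open, the fingers measure 114 mm over their backs; the gripper's body (76 mm by 85 mm) begins 54 mm behind the grasp point. The pads swing forward as they close: fully open they stand 13 mm farther back than shut.
Start: joints at [-1.257, 0.276, 1.505, -0, 1.361, -0.121], TCP at [0.242, -0.522, 0.231] pointing down, gripper open.
Joint ranges: [-2.89, 2.89], [-0.75, 2.08], [0.22, 2.7], [-1.18, 4.32], [0.11, 2.71], [-2.7, 2.7]. Speed limits (rad/s): [2.57, 2.57, 3.14, 3.14, 3.14, 3.14].

## Interface

Orientations are given as a unit quaternion [w, x, y, z].
In Python, from rig import manip, get_image, camera_info gives the robot as it stands. The module is installed in compiled form; this text tells all that it offers.
- The arm moves only by the shell command python3 -m crank 'ROWS' [FORCE]. ROWS is a JSON object of lists of equal length, an entry for each row: "translation": the shift along the tool's x, y, z in mm, a list of three; "roll": the turn about the tool's z in rad; "fingers": the opening, from 0 (shut) to 1 (fully open). A call has 1 to 8 rows; each row shifts and turns the commanded pose from where the row before left it, along the tool's axes as they then stand; what a row does not reach is not made up. A row lasts 1/10 s, in which the tool goes at most 50 mm and 8.59 degrees, less where a joint would pass 70% of its speed; a pose out of reach is approached as far as the arm can. A call is refused whole if a number of a shift passes 50 or a number of a turn 0.15, either way. A call with a gripper value outside its range is refused whole. The fingers move at their own pace and stop on an object; FORCE is the grip in N (left out, the last holds). Time passes only in rows, so rows that do not move let the fingers close. It gives the time, the measured TCP pose, the force, the opening and the grip force at its end, in the units of the state.
- manip.get_state(): the state, without advancing time (a new reading comes with each control period).
- get_image(name): name is "side" or "top" or "wrist"; returns the picture (480x640x3 uint8, blue, green, red); there is no depth.
- camera_info(name): a dict with "mtx" (3x3 intrinsics, pixels), "rvec" (rotation vector, rad) and "tvec" (3), from world to camera coordinates, as OpenCV has them. Camera axes: x right, y down, z forward; pixel columns grow to the right and rows downward; lengths in m; the calibration is good to about 2 mm. A picture is of the moment at which its call begins: read the wrist's pose just before it. camera_info takes no time and is no camera call; for the wrist camera it gives the pose at the moment of the call.
- manip.sign_off(): hands the job in; it is judged then, once.
The state is a dict: "clock": time; "qpos": joint angles; "qd": joint speeds; "effort": joint torques, N m; "position": TCP position; "ee_rot": TCP orientation; "contact_force": force on the tool from outside, world axes, zero at the start; "moment": the same for the moment, N m; "width": finger opening in m; "gripper_force": force on a finger pad.
Only numpy, scipy, OpenCV 4.12 (cv2) and the standard library are available. Lean on these libraries where they do the work, as an engineer would, in place of code of your own. Each camera call takes 0.05 s, during which the arm holds its last target. There are 200 camera calls.

## Task

Two small rinsed instrument baskets stand on the trolley, a round one and a square one. Hang the round one by its arched handle on the hook of the draining stand and let go, so that it hangs free over the drip tray. Leave the square basket and the steel bowl where they stand.

Things in the scene. Friction and masses are not known exactly. Their poses are not given: they have to be found in the camera images.
- round_grip (a point): round steel basket to hang, loose, 76 mm wide, 50 high, 0.25 kg at most; rigid arched wire handle, grey grip block on top. Point: centre of the block (18x18, 44 high; sides along x, y), on the basket's axis, 146 mm above its underside. z up; arch in the y-z plane: 6 mm wire, 74 mm wide inside, wire's centre at the apex 34 mm below the point; rim 96 mm below the point (59 mm clear between rim and apex).
- square_grip (a point): square steel basket, a bystander, 74 x 74 mm, loose: the same handle, grip block and heights as the round one; point at the centre of its grip block, 146 mm above its underside.
- hook_seat (a point): hook of the fixed draining stand. Point: top of its 8 mm rod at the dip where a handle rests, 169 mm up. z up; hook opens to -x: rod's upturned tip ends 27 mm to -x and 12 mm above the point; 12 mm post 72 mm to +x, rod there 5 mm above the point, nothing higher. Drip tray below (120 wide, 14 high, 66 mm to -x). Hung basket: grip centre 37 mm above the point, underside 60 mm above the worktop.
- gallipot_center (a point): loose round steel bowl, a bystander, 98 mm wide, 36 mm high; the point is its centre, 18 mm above the worktop.
Mind the look-alikes: they are no part of the job. What is shaped like the part that bears round_grip but orange or purple is not meant.

How it is judged:
At the end, for the whole second after the job is handed in: The round basket hangs at rest by its handle on the hook (0.4 N or more on the stand): grip block's centre 20 to 50 mm above the hook's resting point, within 30 mm of it across the hook, 30 mm to the tip, 45 mm to the post; leaning under 20 degrees (x of round_grip in the frame of hook_seat between -0.03 and 0.045 m and y of round_grip in the frame of hook_seat between -0.03 and 0.03 m and z of round_grip in the frame of hook_seat between 0.02 and 0.05 m and angle between round_grip's own z axis and vertical below 0.35 rad and contact force between round_basket and hook_stand above 0.4 N and linear speed of round_basket below 0.05 m/s and angular speed of round_basket below 0.5 rad/s); the robot touches nothing.
It fails at once if the square basket is moved more than 30 mm or tipped (distance of square_grip from where it was at the start of the episode above 0.03 m or angle between square_grip's own z axis and vertical above 0.3 rad).
It fails at once if the steel bowl is moved more than 30 mm (distance of gallipot_center from where it was at the start of the episode above 0.03 m).
It also fails if it takes over 40 s, if anything falls off the work surface, if the arm or the gripper's body presses on something with over 40 N, if the wrist force passes 120 N, or if a joint passes its speed limit or range.

## Working session

There is one attempt and no reset: what is moved stays moved. The work goes in short steps, Python scripts to look and compute and a shell command to move; the robot and the scene stay as the last step left them, time stands still between calls to the robot, and variables do not carry over. Pictures are saved under pics/ and viewed, at most 10 in all, crops included, and the job is handed in when it is done.

```bash
mkdir -p pics
cat > h.py <<'E'
import cv2, numpy as np
from rig import manip, get_image, camera_info
def P(name):
    c=camera_info(name); K=np.array(c["mtx"],float); R=cv2.Rodrigues(np.array(c["rvec"],float))[0]; t=np.array(c["tvec"],float).ravel()
    return K,R,t
def ray(name,uv,cam=None):
    K,R,t=cam or P(name); d=R.T@np.linalg.inv(K)@np.array([uv[0],uv[1],1.]); return -R.T@t,d
def plane(name,uv,z,cam=None):
    o,d=ray(name,uv,cam); return o+d*(z-o[2])/d[2]
def tri(rs):
    A=np.zeros((3,3));b=np.zeros(3)
    for o,d in rs:
        d=d/np.linalg.norm(d);M=np.eye(3)-np.outer(d,d);A+=M;b+=M@o
    p=np.linalg.solve(A,b); return p,[np.linalg.norm(np.cross(p-o,d/np.linalg.norm(d))) for o,d in rs]
def proj(name,p,cam=None):
    K,R,t=cam or P(name); q=K@(R@np.array(p,float)+t); return q[:2]/q[2]
E
python3 - <<'E'
from h import *
for n in("top","side"):
    cv2.imwrite(f"pics/{n}0.png",get_image(n)); K,R,t=P(n); print(n,-R.T@t,R[2],K[0,0])
s=manip.get_state(); print(s["clock"],s["position"],s["ee_rot"])
E
```

```text
top [ 0.42171056 -0.06471733  1.25533931] [ 0.11788314  0.01635134 -0.99289284] 437.9950348243332
side [0.5311369  0.89381476 0.81891921] [ 0.0292891  -0.79538    -0.60540302] 437.0982279327108
0.1 [ 0.24207305 -0.52103461  0.23051587] [-8.33954933e-04  9.76457569e-01  2.15707937e-01 -7.61020025e-05]
```

View pics/top0.png

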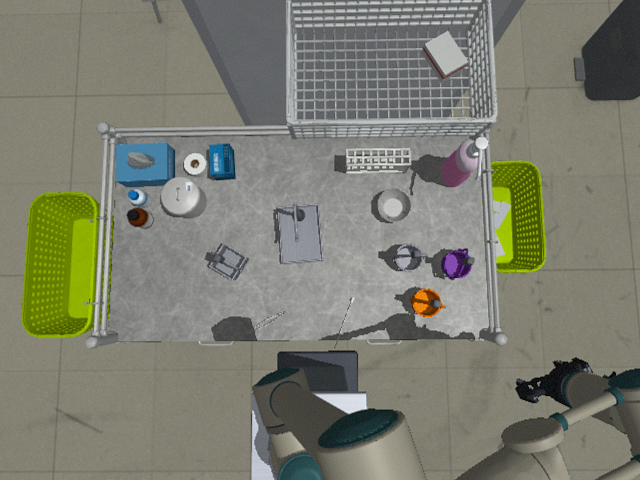

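View pics/side0.png

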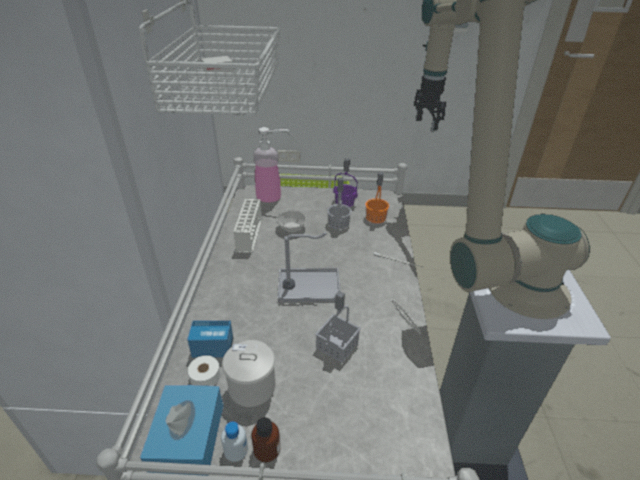

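Candidates in the top view are steel round (407,257), orange (426,302), purple (457,263) and square (228,261). The bowl is at (391,205) and the stand at (298,235). I choose the grey steel round basket at (407,257) and check it in a close crop.

Run:
```python
from h import *
t=cv2.imread("pics/top0.png");s=cv2.imread("pics/side0.png")
def c(im,x,y): return cv2.resize(im[y:y+60,x:x+80],(400,300),interpolation=cv2.INTER_CUBIC)
cv2.imwrite("pics/c1.png",np.vstack([np.hstack([c(t,375,235),c(t,260,200)]),np.hstack([c(s,310,175),c(s,265,230)])]))
```

```text
(no output)
```

View pics/c1.png

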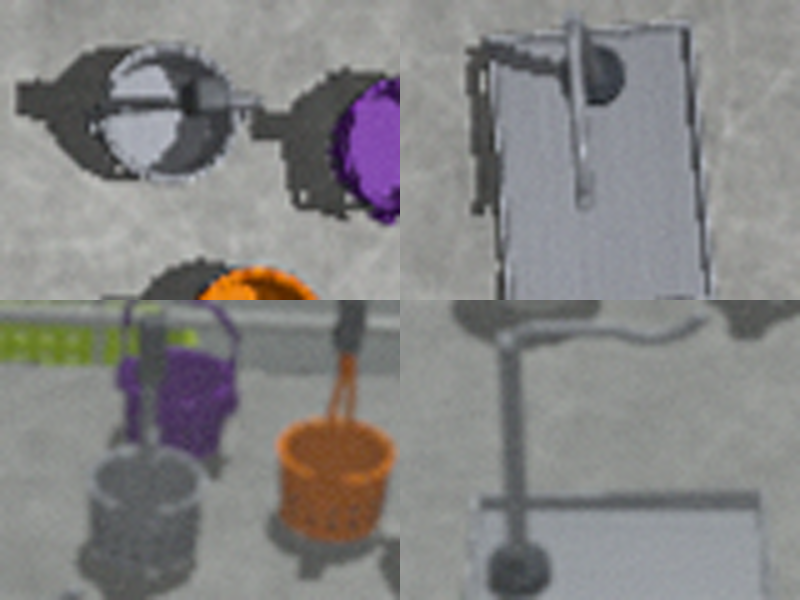

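The crop shows that the steel round basket's block (top face centre near (417.8,254.4) top, block centre near (340.4,184) side) is grey, unlike the purple and orange ones. The hook tip is at (297,240) top and (325.6,233.6) side; the post top is at (294.4,203) top and (286.4,238) side.

Run:
```python
from h import *
f=lambda a,b:print(*[np.round(x,4) for x in tri([ray("top",a),ray("side",b)])])
print("rim",plane("top",(408.4,257.4),.05),"blk top",plane("top",(417.8,254.4),.168))
print("side blk",plane("side",(340.4,184),.146),"side base ctr",plane("side",(339.4,211),.05))
print("tip",end=" ");f((297,240),(325.6,233.6))
print("post",end=" ");f((294.4,203),(286.4,238))
print("tip z",plane("top",(297,240),.179),"post z",plane("top",(294.4,203),.17), "side",plane("side",(325.6,233.6),.179),plane("side",(286.4,238),.172))
print("arch ends",plane("top",(375+105/5,235+100/5),.09),plane("top",(375+255/5,235+100/5),.09))
print("sq", plane("side",(339.5,300),.146),"bowl",plane("top",(391,205),.02))
```

```text
rim [ 0.52201627 -0.2802029   0.05      ] blk top [ 0.51943154 -0.28260653  0.168     ]
side blk [ 0.52104738 -0.281935    0.146     ] side base ctr [ 0.52030119 -0.27734563  0.05      ]
tip [0.5563 0.0172 0.175 ] [0.0016 0.0016]
post [0.6533 0.0246 0.1618] [0.0011 0.0011]
tip z [0.55732528 0.01679376 0.179     ] post z [0.65271749 0.0238914  0.17      ] side [0.55454405 0.02303617 0.179     ] [0.65032557 0.03835955 0.172     ]
arch ends [ 0.52542916 -0.24034162  0.09      ] [ 0.5246178  -0.31991263  0.09      ]
sq [0.51573082 0.21811083 0.146     ] bowl [ 0.67540647 -0.24067843  0.02      ]
```

```bash
python3 -m crank '{"translation":[[40,-11,0],[40,-11,0],[40,-11,0],[40,-11,0],[40,-11,0],[40,-11,0],[40,-11,0],[40,-11,0]],"roll":[0,0,0,0,0,0,0,0],"fingers":[1,1,1,1,1,1,1,1]}' 40
python3 -m crank '{"translation":[[0,0,0],[0,0,0],[0,0,0],[0,0,0]],"roll":[0.145,0.145,0.145,0],"fingers":[1,1,1,1]}'
python3 - <<'E'
from h import *
cam=P("wrist"); cv2.imwrite("pics/w1.png",get_image("wrist"))
s=manip.get_state(); print(s["clock"],s["position"],s["ee_rot"]); print(proj("wrist",(.521,-.282,.168),cam))
K,R,t=cam; print(-R.T@t)
E
```

```text
clock: 0.9
position: [0.4963, -0.3055, 0.2309]
ee_rot: [-0.0, 0.976, 0.216, -0.0]
contact_force: [0.7, 0.0, -0.8]
width: 0.0854
gripper_force: 0.0
clock: 1.3
position: [0.4953, -0.3065, 0.2308]
ee_rot: [-0.0, 1.0, 0.0, -0.0]
contact_force: [0.1, -0.1, -0.5]
width: 0.0854
gripper_force: 0.0
1.35 [ 0.49521333 -0.30669083  0.23090227] [-2.28558195e-04  9.99998896e-01  1.42776015e-03 -3.43105178e-04]
[282.50892745 218.59500939]
[ 0.573231   -0.30582284  0.3717529 ]
```

View pics/w1.png

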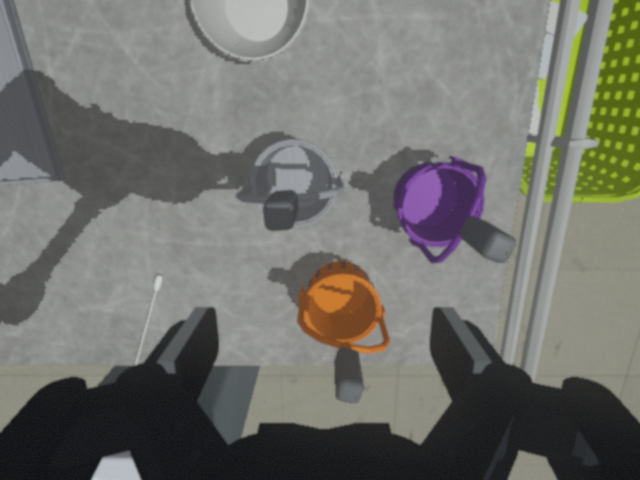

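The wrist view shows the steel basket's grey block with its top face near (280,219) against a predicted (282.5,218.6), about 1.5 mm off. The purple and orange blocks are clear of the fingers. Next I move over it, descend and grip.

```bash
python3 -m crank '{"translation":[[13,-13,0],[13,-13,0],[0,0,0],[0,0,25],[0,0,25],[0,0,25],[0,0,26],[0,0,0]],"roll":[0,0,0,0,0,0,0,0],"fingers":[1,1,1,1,1,1,1,1]}'
python3 -m crank '{"translation":[[0,0,0],[0,0,0],[0,0,0],[0,0,0],[0,0,0],[0,0,0],[0,0,0],[0,0,0]],"roll":[0,0,0,0,0,0,0,0],"fingers":[0,0,0,0,0,0,0,0]}' 40
```

```text
clock: 2.15
position: [0.5183, -0.2799, 0.1267]
ee_rot: [-0.002, 1.0, 0.001, -0.004]
contact_force: [-0.8, 0.9, 0.2]
width: 0.0852
gripper_force: 0.0
clock: 2.95
position: [0.522, -0.2812, 0.1312]
ee_rot: [0.0, 1.0, -0.0, 0.001]
contact_force: [0.1, 1.3, 4.8]
width: 0.0176
gripper_force: 40.3
```

Gripped, width 17.6 mm. Now I lift and carry it to y≈0.018, staying in front of the tip.

```bash
python3 -m crank '{"translation":[[0,0,-20],[0,0,-25],[0,0,-25],[0,0,-20],[0,0,0],[0,-10,0],[0,-20,0],[0,-30,0]],"roll":[0,0,0,0,0,0,0,0],"fingers":[0,0,0,0,0,0,0,0]}'
python3 -m crank '{"translation":[[0,-40,0],[0,-40,0],[0,-40,0],[0,-40,0],[0,-40,0],[0,-25,0],[0,-12,0],[0,0,0]],"roll":[0,0,0,0,0,0,0,0],"fingers":[0,0,0,0,0,0,0,0]}'
python3 -m crank '{"translation":[[0,0,0],[0,0,0],[0,0,0]],"roll":[0,0,0],"fingers":[0,0,0]}'
python3 - <<'E'
from h import *
cam=P("wrist"); w=get_image("wrist"); sd=get_image("side")
s=manip.get_state(); print(s["clock"],s["position"],s["contact_force"],s["width"])
for n,p in dict(tip=(.5565,.018,.179),seat=(.583,.0195,.169)).items(): print(n,proj("wrist",p,cam),proj("side",p))
np.savez("cam.npz",K=cam[0],R=cam[1],t=cam[2]); cv2.imwrite("pics/w2raw.png",w); cv2.imwrite("pics/s2raw.png",sd)
c=cv2.resize(sd[180:300,260:420],(640,480),interpolation=cv2.INTER_CUBIC)
cv2.imwrite("pics/c2.png",cv2.resize(np.hstack([w,c]),(800,300)))
E
```

```text
clock: 3.75
position: [0.5203, -0.2195, 0.2182]
ee_rot: [-0.001, 1.0, -0.001, -0.002]
contact_force: [0.9, -0.0, -2.4]
width: 0.0174
gripper_force: 39.4
clock: 4.55
position: [0.5201, 0.0181, 0.2193]
ee_rot: [-0.0, 1.0, 0.001, -0.001]
contact_force: [0.6, -0.1, -2.7]
width: 0.0174
gripper_force: 39.5
clock: 4.85
position: [0.5215, 0.0149, 0.2201]
ee_rot: [0.0, 1.0, -0.001, -0.0]
contact_force: [0.1, 0.7, -1.8]
width: 0.0176
gripper_force: 39.5
4.95 [0.52152352 0.01508772 0.22023493] [ 0.14873805 -0.28593929 -2.44799325] 0.01731397565049451
tip [319.05844221 211.55195822] [324.89678203 232.36869857]
seat [316.08866891 156.69183129] [314.18386652 235.53124826]
```

View pics/c2.png

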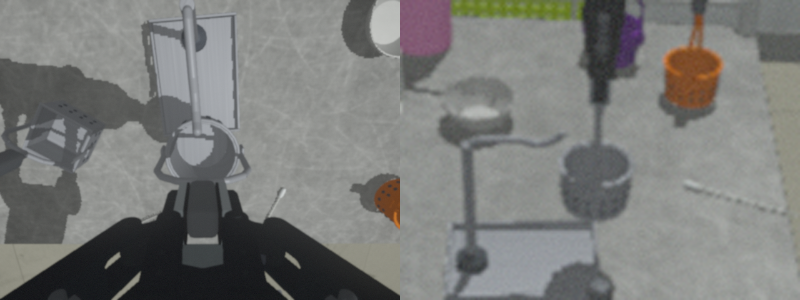

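The wrist view shows the hook tip at raw pixel (313.6,209.6) and the rod running to the post at (302,16). The arch is straight in front of the tip, and the side view shows the basket hanging upright with the tip under the apex.

Run:
```python
from h import *
z=np.load("cam.npz");cam=(z["K"],z["R"],z["t"])
w=cv2.imread("pics/w2raw.png")
print(plane("wrist",(313.6,209.6),.179,cam),plane("wrist",(306,120),.168,cam),plane("wrist",(302,16),.172,cam))
print(tri([ray("wrist",(313.6,209.6),cam),ray("side",(325.6,233.6)),ray("top",(297,240))]))
print("block/apex predicted",proj("wrist",(.5215,.015,.201),cam),proj("side",(.5215,.015,.201)))
cv2.imwrite("pics/c3.png",np.hstack([cv2.resize(w[0:280,180:460],(560,560)),cv2.resize(cv2.imread("pics/s2raw.png")[200:270,300:330],(240,560))]))
```

```text
[0.55752128 0.02077033 0.179     ] [0.60091943 0.02443287 0.168     ] [0.64572331 0.02532902 0.172     ]
(array([0.55639041, 0.01891397, 0.17591257]), [np.float64(0.001989902675382826), np.float64(0.0017350320486220568), np.float64(0.002304476155664109)])
block/apex predicted [325.1377808  293.05795144] [339.36338945 224.98609438]
```

View pics/c3.png

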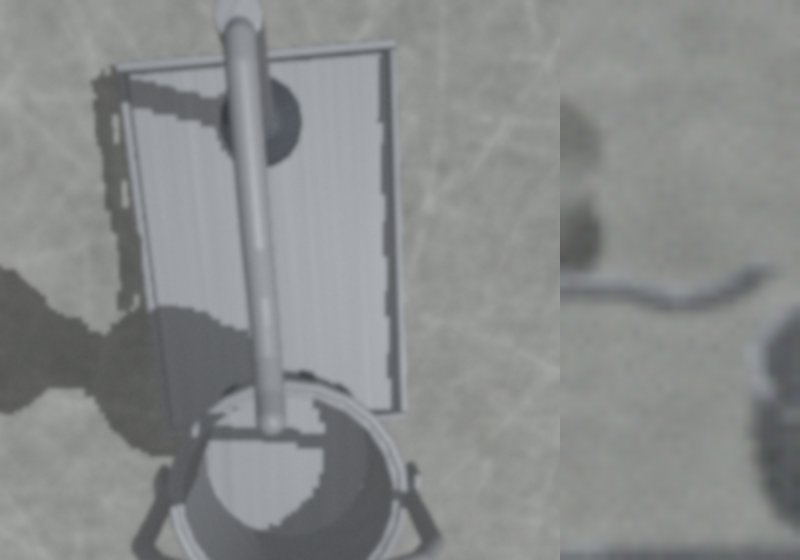

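The close crop puts the tip at raw (316,212) and the rod at (306,100), so the seat is near (0.583, 0.021). The apex underside is about 17 mm above the tip. I advance +62 mm in x and +6 mm in y, then lower.

```bash
python3 -m crank '{"translation":[[8,-3,0],[12,-3,0],[14,0,0],[14,0,0],[10,0,0],[4,0,0],[0,0,0],[0,0,0]],"roll":[0,0,0,0,0,0,0,0],"fingers":[0,0,0,0,0,0,0,0]}'
python3 -m crank '{"translation":[[0,0,6],[0,0,6],[0,0,6],[0,0,4],[0,0,0],[0,0,0]],"roll":[0,0,0,0,0,0],"fingers":[0,0,0,0,0,0]}'
python3 -m crank '{"translation":[[0,0,2],[0,0,2],[0,0,2],[0,0,0],[0,0,0]],"roll":[0,0,0,0,0],"fingers":[0,0,0,0,0]}'
python3 - <<'E'
from h import *
w=get_image("wrist"); sd=get_image("side"); s=manip.get_state(); print(s["clock"],s["position"],s["contact_force"],s["moment"])
print("seat px",proj("side",(.583,.021,.169)))
cv2.imwrite("pics/c4.png",np.hstack([cv2.resize(w[0:400,160:480],(320,400)),cv2.resize(sd[180:280,260:370],(440,400),interpolation=cv2.INTER_CUBIC)]))
E
```

```text
clock: 5.75
position: [0.583, 0.0221, 0.2201]
ee_rot: [0.0, 1.0, -0.0, -0.001]
contact_force: [-0.0, -1.2, -2.2]
width: 0.0174
gripper_force: 39.5
clock: 6.35
position: [0.5834, 0.022, 0.1982]
ee_rot: [0.0, 1.0, -0.0, -0.0]
contact_force: [0.1, 0.4, -1.4]
width: 0.0176
gripper_force: 39.5
clock: 6.85
position: [0.5834, 0.022, 0.1922]
ee_rot: [0.0, 1.0, -0.0, -0.0]
contact_force: [-0.4, 0.4, -2.2]
width: 0.0177
gripper_force: 39.5
6.95 [0.5834692  0.02204002 0.19235962] [-1.21701769 -0.24098116 -1.95823037] [-0.00949061 -0.01171511 -0.03675835]
seat px [314.14640973 235.88915733]
```

View pics/c4.png

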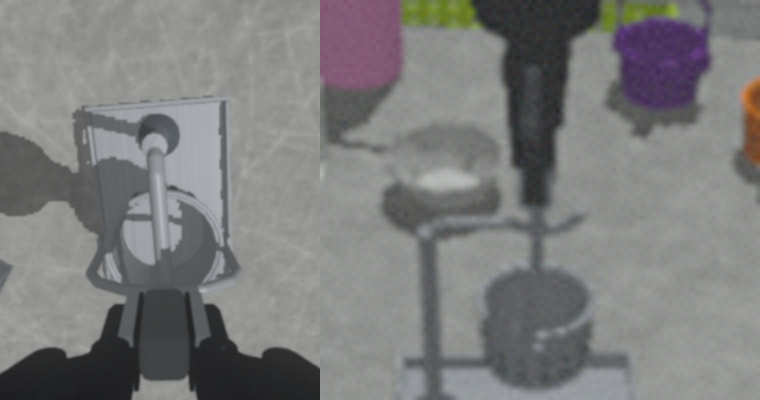

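The rod passes through the arch: the side crop shows the handle at the dip, between the tip at crop (580,218) and the post at (430,230). The wrist still carries the weight, so I lower further in small steps.

```bash
python3 -m crank '{"translation":[[0,0,1],[0,0,1],[0,0,0],[0,0,0]],"roll":[0,0,0,0],"fingers":[0,0,0,0]}'
python3 -m crank '{"translation":[[0,0,1],[0,0,1],[0,0,0],[0,0,0]],"roll":[0,0,0,0],"fingers":[0,0,0,0]}'
```

```text
clock: 7.35
position: [0.5837, 0.022, 0.1914]
ee_rot: [0.0, 1.0, -0.0, 0.001]
contact_force: [-1.0, 0.8, 6.4]
width: 0.0172
gripper_force: 40.5
clock: 7.75
position: [0.5838, 0.0221, 0.191]
ee_rot: [0.0, 1.0, -0.0, 0.001]
contact_force: [-3.7, 0.4, 13.0]
width: 0.0175
gripper_force: 41.7
```

The handle is now resting on the rod. I back off 3 mm to remove the press, then open gently.

```bash
python3 -m crank '{"translation":[[0,0,-1],[0,0,-1],[0,0,-0.6],[0,0,0],[0,0,0]],"roll":[0,0,0,0,0],"fingers":[0,0,0,0,0]}' 20
python3 -m crank '{"translation":[[0,0,0],[0,0,0],[0,0,0],[0,0,0],[0,0,0],[0,0,0],[0,0,0],[0,0,0]],"roll":[0,0,0,0,0,0,0,0],"fingers":[0.23,0.26,0.3,0.35,0.4,0.5,0.6,0.6]}'
```

```text
clock: 8.25
position: [0.5837, 0.0221, 0.1913]
ee_rot: [0.0, 1.0, -0.0, 0.0]
contact_force: [-0.2, 0.6, 5.3]
width: 0.0172
gripper_force: 40.3
clock: 9.05
position: [0.5835, 0.022, 0.1909]
ee_rot: [0.0, 1.0, -0.0, 0.0]
contact_force: [0.6, 0.1, -0.2]
width: 0.0509
gripper_force: 0.0
```

```bash
python3 -m crank '{"translation":[[0,0,0],[0,0,0],[0,0,-10],[0,0,-20],[0,0,-30],[0,0,-30],[0,0,-30],[0,0,0]],"roll":[0,0,0,0,0,0,0,0],"fingers":[0.6,0.6,0.6,0.6,0.6,0.6,0.6,0.6]}'
python3 -m crank '{"translation":[[0,0,0],[0,0,0],[0,0,0],[0,0,0],[0,0,0],[0,0,0],[0,0,0],[0,0,0]],"roll":[0,0,0,0,0,0,0,0],"fingers":[0.6,0.6,0.6,0.6,0.6,0.6,0.6,0.6]}'
python3 - <<'E'
from h import *
import time
cam=P("wrist"); w=get_image("wrist"); sd=get_image("side"); w2=get_image("wrist"); s=manip.get_state(); print(s["clock"],s["position"],s["contact_force"])
print("diff",cv2.absdiff(w,w2).mean(), "block top px expected",proj("wrist",(.5835,.022,.228),cam))
cv2.imwrite("pics/c5.png",np.hstack([cv2.resize(w,(400,300)),cv2.resize(sd[180:280,260:370],(330,300),interpolation=cv2.INTER_CUBIC)]))
E
```

```text
clock: 9.85
position: [0.5857, 0.0219, 0.3167]
ee_rot: [0.0, 1.0, -0.0, 0.005]
contact_force: [-0.4, 0.9, 0.3]
width: 0.0511
gripper_force: 0.0
clock: 10.65
position: [0.5834, 0.0221, 0.3108]
ee_rot: [0.0, 1.0, -0.0, -0.0]
contact_force: [-0.5, -0.4, -0.3]
width: 0.0515
gripper_force: 0.0
10.8 [0.5834434  0.02202223 0.3109313 ] [-0.2138317   0.14026655  0.55531215]
diff 1.1244173177083334 block top px expected [325.12151748 249.50969543]
```

View pics/c5.png

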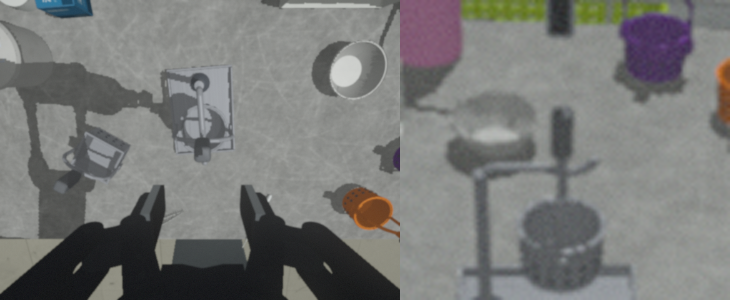

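The basket hangs upright and free: its block top is near (323,248) in the wrist view against an expected (325,249.5). The gripper is clear, and the square basket and bowl have not been disturbed. I let any swing settle, then hand in.

```bash
for i in 1 2 3; do python3 -m crank '{"translation":[[0,0,0],[0,0,0],[0,0,0],[0,0,0],[0,0,0],[0,0,0],[0,0,0],[0,0,0]],"roll":[0,0,0,0,0,0,0,0],"fingers":[0.6,0.6,0.6,0.6,0.6,0.6,0.6,0.6]}' | head -1; done
python3 -c "
from rig import manip
print(manip.sign_off())"
```

```text
clock: 11.6
clock: 12.4
clock: 13.2
the job is handed in; nothing more can be done
None
```

The round basket hangs upright by its handle on the hook over the drip tray, with the gripper clear and the square basket and bowl not touched; I handed the job in at about 13 s, and the hand-in gave no verdict.

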